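# Read two rapid tests in the clinic's test reader

## Task

Read the two rapid tests with the red test reader, using only the closed fingertips: first press the blue key fully down to wake the reader, then push the grey cassette tray fully home into the reader, then press the green key fully down to start the reading. Let each key come back up, never press the yellow key (it erases the memory), never press green while the tray is out, do not pull the tray out further, and leave everything else on the table standing where it is: nothing is to be picked up.

Things in the scene. Friction and masses are not known exactly. Their poses are not given: they have to be found in the camera images.
- reader: Red test reader, a box 160 x 200 x 60 mm (its own x, y, z) that does not move on the table. Origin at the centre of its underside; its x axis runs from the tray side (-x, roughly facing the robot) to the key side (+x). A small screen lies on top between the tray side and the keys.
- tray (a joint): Cassette tray in the reader's -x side. Value: how far it stands out, 0 = fully home (front plate against the housing), starts 0.018 to 0.034 m out, stop at 0.05. It slides along the reader's x axis, needs about 3 N plus a little for speed, stays where it is left, and meets a hard stop at home. Two white test cassettes lie on it.
- tray_face (a point): Centre of the front face of the tray's grey front plate, 27 mm above the table, on the reader's centre line, facing the reader's -x. The plate is 100 mm wide, 34 mm tall (10 to 44 mm above the table) and 10 mm thick; with the tray home its face stands 90 mm from the reader's centre. Push it along the reader's +x.
- key_blue (a joint): Round blue push key, 28 mm across, in a black collar 44 mm across on the reader's top. Joint value: how far it is pressed, 0 = up, 0.006 m = fully down; sprung, about 1.5 N to start and 5 N at the bottom, comes back up when let go. Wakes the reader: press first.
- key_blue_top (a point): Centre of the blue key's top face, which stands 74 mm above the table with the key up (14 mm above the reader's top, 10 mm above its collar). The three keys stand in a row along the reader's y, 60 mm apart, 35 mm towards the reader's +x side from its centre; the order of colours differs from start to start.
- key_green (a joint): Round green push key, 28 mm across, in a black collar 44 mm across on the reader's top. Joint value: how far it is pressed, 0 = up, 0.006 m = fully down; sprung, about 1.5 N to start and 5 N at the bottom, comes back up when let go. Starts the reading: press last, with the tray home.
- key_green_top (a point): Centre of the green key's top face, which stands 74 mm above the table with the key up (14 mm above the reader's top, 10 mm above its collar). The three keys stand in a row along the reader's y, 60 mm apart, 35 mm towards the reader's +x side from its centre; the order of colours differs from start to start.
- key_yellow (a joint): Round yellow push key, 28 mm across, in a black collar 44 mm across on the reader's top. Joint value: how far it is pressed, 0 = up, 0.006 m = fully down; sprung, about 1.5 N to start and 5 N at the bottom, comes back up when let go. Erases the memory: never press.
- key_yellow_top (a point): Centre of the yellow key's top face, which stands 74 mm above the table with the key up (14 mm above the reader's top, 10 mm above its collar). The three keys stand in a row along the reader's y, 60 mm apart, 35 mm towards the reader's +x side from its centre; the order of colours differs from start to start.
- dropper_a: Loose bystander, to be left alone; origin at the centre of its underside. White dropper bottle, 28 mm across, 64 mm tall, green band; beside the tray.
- dropper_b: Loose bystander, to be left alone; origin at the centre of its underside. White dropper bottle, 28 mm across, 64 mm tall, blue band; beside the tray.
- canister: Loose bystander, to be left alone; origin at the centre of its underside. White screw-top canister with a red label, 66 mm across, 115 mm tall; beside the reader.
- tube_box: Loose bystander, to be left alone; origin at the centre of its underside. White sample-tube box, 120 x 120 mm, 56 mm tall with its tubes; beside the reader.
- cassette: Loose bystander, to be left alone; origin at the centre of its underside. White test cassette lying flat, 70 x 22 x 6 mm.
- pipette: Loose bystander, to be left alone; origin at the centre of its underside. Black and yellow pipette lying flat, about 260 mm long, 30 mm wide, 22 mm high, just behind the reader (its +x side).

How it is judged:
By the outcome, as a careful person would: the job done as asked, in the order asked, and still so for the second after the job is handed in, with the robot touching nothing.
It also fails if it takes over 45 s, if anything falls off the work surface, if the arm or the gripper's body presses on something with over 40 N, if the wrist force passes 120 N, or if a joint passes its speed limit or range.

## Robot

A 7-joint arm with a two-finger parallel gripper is mounted at the origin on the work surface. World frame = base frame: x ahead of the robot, y to its left, z up, the work surface at z = 0. Lengths are in mm, angles in rad, forces in N, time in s.
With the tool pointing down it reaches from about 400 to 925 mm from the base axis. Payload 5.6 kg.
Tool frame: the origin (TCP) lies midway between the tips of the shut fingers; the grasp point (between the pads) lies 19 mm behind it; z points along the fingers, y is the line along which they close (so a half turn about z gives the same grasp; the last joint's range is limited). The gripper opens to 85 mm and grips with 20 to 120 N. Pads are 22 mm wide; open, the fingers measure 114 mm over their backs; the gripper's body (76 mm by 85 mm) begins 54 mm behind the grasp point. The pads swing forward as they close: fully open they stand 13 mm farther back than shut.
Start: joints at [1.104, 0.468, -0.012, 1.603, 0.006, 1.071, -0.056], TCP at [267.259, -592.521, 231.29] pointing down, gripper open.
Joint ranges: [-2.53, 2.53], [-0.31, 2.02], [-1.57, 1.55], [0.28, 2.44], [-1.29, 4.43], [0.15, 1.84], [-2.92, 2.92]. Speed limits (rad/s): [2.57, 2.57, 3.14, 3.14, 3.14, 3.14, 3.14].

## Interface

Orientations are given as [roll, pitch, yaw] about the fixed x, y, z axes, in that order (R = Rz(yaw) Ry(pitch) Rx(roll)).
In Python, from workcell import * gives the robot as it stands. The module is installed in compiled form; this text tells all that it offers.
- The arm moves only by the tool arm_command, never from a script. Its argument "deltas" is a list of rows, each an object of numbers: "x", "y", "z": the shift along the tool's x, y, z in units of 60 mm (1.0 is 60 mm); "yaw": the turn about the tool's z in units of 10 degrees (1.0 is 10 degrees); "fingers": the opening in per cent of the stroke, from 0 (shut) to 100 (fully open). A call has 1 to 12 rows; each row shifts and turns the commanded pose from where the row before left it, along the tool's axes as they then stand; what a row does not reach is not made up. A row lasts 1/8 s, in which the tool goes at most 62.5 mm and 10.7 degrees, less where a joint would pass 70% of its speed; a pose out of reach is approached as far as the arm can. A call is refused whole if a number of a shift passes 1 or a number of a turn 1, either way. A call with a gripper value outside its range is refused whole. The fingers move at their own pace and stop on an object; "force" is the grip in N (left out, the last holds). Time passes only in rows, so rows that do not move let the fingers close. It gives the time, the measured TCP pose, the force, the opening and the grip force at its end, in the units of the state.
- sense(): the state, without advancing time (a new reading comes with each control period).
- capture(name): name is "scene" or "top" or "wrist"; returns (picture, depth): 480x640x3 uint8, red, green, blue; 480x640 float32, mm along the optical axis (not along the pixel's ray), 0 where there is no reading.
- calibration(name): a dict with "intrinsics" (3x3 intrinsics, pixels), "R" (3x3) and "t" (3): a world point X has camera coordinates R X + t. Camera axes: x right, y down, z forward; pixel columns grow to the right and rows downward; lengths in mm; the calibration is good to about 2 mm. A picture is of the moment at which its call begins: read the wrist's pose just before it. calibration takes no time and is no camera call; for the wrist camera it gives the pose at the moment of the call.
- hand_in(): hands the job in; it is judged then, once.
The state is a dict: "time_s": time; "q": joint angles; "qd": joint speeds; "effort": joint torques, N m; "ee_pos": TCP position; "tcp_rot": TCP orientation; "ft_force": force on the tool from outside, world axes, zero at the start; "ft_torque": the same for the moment, N m; "gripper_width": finger opening in mm; "grip_force": force on a finger pad.
Only numpy, scipy, OpenCV 4.12 (cv2) and the standard library are available. Lean on these libraries where they do the work, as an engineer would, in place of code of your own. Each camera call takes 0.05 s, during which the arm holds its last target. There are 200 camera calls.

## Working session

There is one attempt and no reset: what is moved stays moved. The work goes in short steps, Python scripts to look and compute and a tool call to move; the robot and the scene stay as the last step left them, time stands still between calls to the robot, and variables do not carry over. Pictures are saved under pics/ and viewed, at most 10 in all, crops included, and the job is handed in when it is done.

Besides the shell and the picture viewer there is one more tool, called after "Request:" as name(argument=value, ...) on one line, values as JSON. arm_command: Moves the arm, as the interface text tells. Its arguments: {"type":"object","properties":{"deltas":{"type":"array","items":{"type":"object","properties":{"x":{"type":"number"},"y":{"type":"number"},"z":{"type":"number"},"yaw":{"type":"number"},"fingers":{"type":"number"}}}},"force":{"type":"number"}},"required":["deltas"]}

```bash
mkdir -p pics; cat > h.py <<'E'
from workcell import *
import numpy as np, cv2
def cast(c,u,v,z):
    K=np.array(c["intrinsics"]);R=np.array(c["R"]);t=np.array(c["t"])
    d=R.T@np.linalg.solve(K,[u,v,1.]); o=-R.T@t
    return o+d*(z-o[2])/d[2]
def save(n,p): cv2.imwrite(f"pics/{n}.png",cv2.cvtColor(p,cv2.COLOR_RGB2BGR))
E
python3 - <<'E'
from h import *
s=sense();print(s)
for n in("top","scene"):
    p,d=capture(n);save(n+"0",p);np.savez(n+"0.npz",p=p,d=d)
    c=calibration(n);print(n,-np.array(c["R"]).T@c["t"])
E
```

```text
{'time_s': 0.0, 'q': array([ 1.10397868,  0.46837307, -0.011578  ,  1.60363583,  0.00598495,
        1.07139083, -0.05631197]), 'qd': array([-2.55223751e-03, -1.30328133e-03,  3.74063528e-05, -5.86886631e-04,
       -2.02128418e-03,  4.05403425e-04,  9.88218394e-04]), 'effort': array([-1.49243442e-04, -5.32391453e+01,  2.09074141e-02, -2.51304728e+01,
        1.12421604e-02,  7.82649120e-03,  2.25385133e-05]), 'ee_pos': array([ 267.00492983, -592.01356871,  230.33592588]), 'tcp_rot': array([-3.13982414e+00,  1.21998962e-04,  4.23712506e-01]), 'ft_force': array([-0.4127888 , -0.41393191, -0.2599874 ]), 'ft_torque': array([-0.01794362, -0.05596348,  0.03501723]), 'grip_force': 0.0, 'gripper_width': 85.4730280370706}
top [ 305.98070091  -23.47027708 1165.81635155]
scene [ 943.28221226 -126.32086547  839.4005489 ]
```

View pics/top0.png

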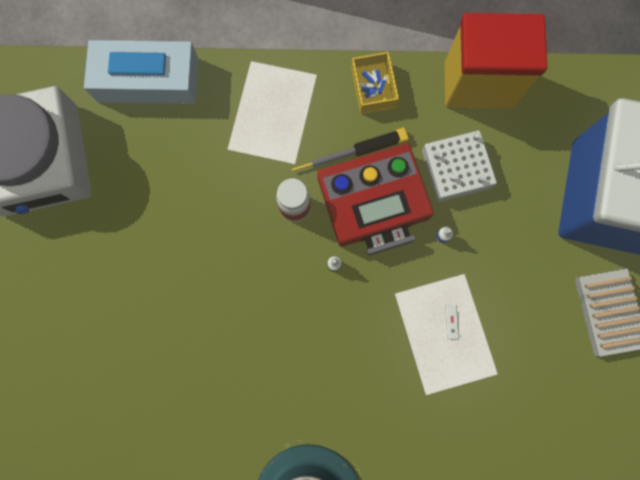

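View pics/scene0.png

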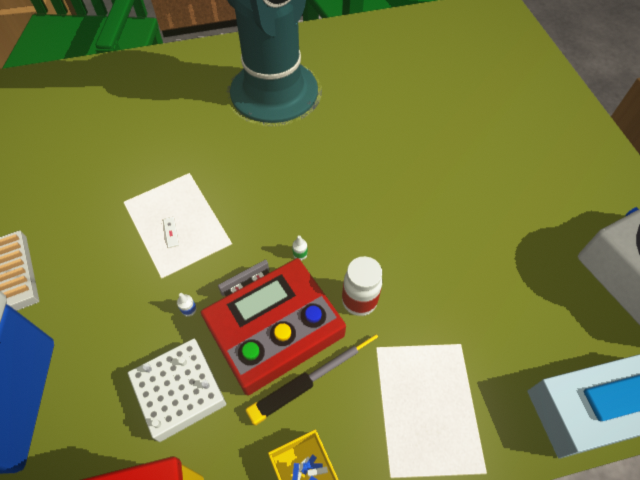

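The top view shows blue at (342,184), yellow at (370,175) and green at (398,166). The tray plate is near (391,245), between droppers at (334,263) and (445,234).

```bash
cat >> h.py <<'E'
def keys(p,c,box=None):
    h=cv2.cvtColor(p,cv2.COLOR_RGB2HSV); out={}
    for n,(a,b) in dict(blue=(110,130),yellow=(15,30),green=(50,75)).items():
        m=cv2.inRange(h,(a,120,60),(b,255,255))
        if box: k=np.zeros_like(m);u0,v0,u1,v1=box;k[v0:v1,u0:u1]=255;m&=k
        N,l,s,ce=cv2.connectedComponentsWithStats(m); i=1+np.argmax(s[1:,4])
        out[n]=cast(c,*ce[i],74); print(n,ce[i].round(1),s[i],out[n].round(1))
    return out
E
python3 - <<'E'
from h import *
for n,box in(("top",(325,150,415,200)),("scene",(230,295,330,370))):
    f=np.load(n+"0.npz");p=f["p"];d=f["d"];c=calibration(n)
    k=keys(p,c,box)
    ydir=(k["blue"]-k["green"])[:2];print("span",np.linalg.norm(ydir)); ydir/=np.linalg.norm(ydir)
    xd=np.array([ydir[1],-ydir[0]]);print("yaw",np.arctan2(xd[1],xd[0]))
    o=(k["blue"]+k["green"]+k["yellow"])[:2]/3-35*xd;print("origin",o,"home face",o-90*xd)
f=np.load("top0.npz");c=calibration("top");d=f["d"]
for nm,u,v,z in(("drA",334,263,64),("drB",446,233,64),("canister",293,195,115),("plateL",370,250,44),("plateR",413,240,44),("platemid",391,245,44)):
    print(nm,cast(c,u,v,z).round(0),d[v,u])
p=f["p"];save("topcrop",cv2.resize(p[210:280,320:460],None,fx=5,fy=5,interpolation=cv2.INTER_CUBIC))
E
```

```text
blue [341.3 182.4] [335 176  14  14 157] [621.2 -51.9  74. ]
yellow [369.8 173.9] [362 167  16  15 190] [ 639.8 -108.6   74. ]
green [398.2 165.3] [391 159  15  14 160] [ 659.  -165.3   74. ]
span 119.47460284745131
yaw 0.3217940284448206
origin [ 606.80229796 -119.65574558] home face [ 521.42203851 -148.11995637]
blue [313.  313.6] [305 305  17  18 241] [624.5 -53.1  74. ]
yellow [282.3 331.7] [273 322  19  20 290] [ 643.5 -109.6   74. ]
green [250.4 350.5] [242 342  18  18 261] [ 662.4 -165.9   74. ]
span 118.96949170062233
yaw 0.32407874715125484
origin [ 610.30852664 -120.67179602] home face [ 524.99352269 -149.33100223]
drA [460. -40.  64.] 1111.7902
drB [ 525. -261.   64.] 1125.9019
canister [582.  41. 115.] 1083.03
plateL [ 490. -113.   44.] 1137.4233
plateR [ 513. -199.   44.] 1139.9099
platemid [ 502. -155.   44.] 1136.4188
```

View pics/topcrop.png

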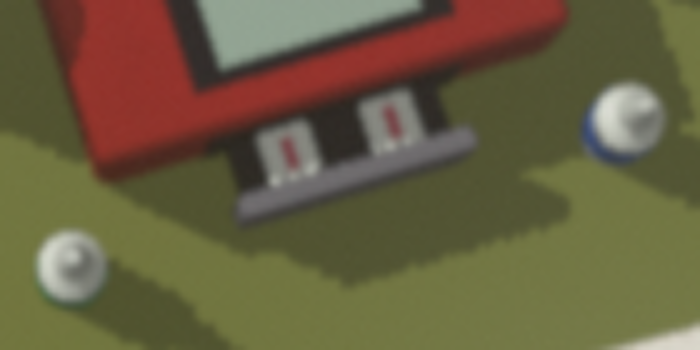

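The two views agree to about 3 mm: blue is at about (622,-52), the reader's yaw is 0.323, and the key span is 119 mm against the expected 120. The tray face is near (498,-156), about 25 mm out. I'll turn to the reader's yaw, shut the fingers and go above blue.

Request:
arm_command(deltas=[{"yaw": 0.58, "fingers": 0}, {"x": 0.35, "y": -0.28}, {"x": 0.7, "y": -0.55}, {"x": 0.7, "y": -0.55}, {"x": 0.7, "y": -0.55}, {"x": 0.7, "y": -0.55}, {"x": 0.7, "y": -0.55}, {"x": 0.7, "y": -0.55}, {"x": 0.7, "y": -0.55}, {"x": 0.7, "y": -0.55}, {"x": 0.7, "y": -0.55}, {"x": 0.35, "y": -0.28}], force=20)

```text
invalid input
```

Request:
arm_command(deltas=[{"x": 0, "y": 0, "z": 0, "yaw": 0.58, "fingers": 0}, {"x": 0.35, "y": -0.28, "z": 0, "yaw": 0, "fingers": 0}, {"x": 0.7, "y": -0.55, "z": 0, "yaw": 0, "fingers": 0}, {"x": 0.7, "y": -0.55, "z": 0, "yaw": 0, "fingers": 0}, {"x": 0.7, "y": -0.55, "z": 0, "yaw": 0, "fingers": 0}, {"x": 0.7, "y": -0.55, "z": 0, "yaw": 0, "fingers": 0}, {"x": 0.7, "y": -0.55, "z": 0, "yaw": 0, "fingers": 0}, {"x": 0.7, "y": -0.55, "z": 0, "yaw": 0, "fingers": 0}, {"x": 0.7, "y": -0.55, "z": 0, "yaw": 0, "fingers": 0}, {"x": 0.7, "y": -0.55, "z": 0, "yaw": 0, "fingers": 0}, {"x": 0.7, "y": -0.55, "z": 0, "yaw": 0, "fingers": 0}, {"x": 0.35, "y": -0.28, "z": 0, "yaw": 0, "fingers": 0}])

```text
time_s: 1.6
ee_pos: [562.0, -142.2, 230.9]
tcp_rot: [-3.14, -0.0, 0.327]
ft_force: [-0.2, -0.3, 0.3]
gripper_width: 0.1
grip_force: 0.0
```

Request:
arm_command(deltas=[{"x": 0.5, "y": -0.4, "z": 0, "yaw": 0, "fingers": 0}, {"x": 0.6, "y": -0.45, "z": 0, "yaw": 0, "fingers": 0}, {"x": 0.33, "y": -0.25, "z": 0.3, "yaw": 0, "fingers": 0}, {"x": 0, "y": 0, "z": 0.3, "yaw": 0, "fingers": 0}, {"x": 0, "y": 0, "z": 0, "yaw": 0, "fingers": 0}])

```text
time_s: 2.22
ee_pos: [619.3, -57.5, 192.9]
tcp_rot: [-3.141, 0.005, 0.321]
ft_force: [0.0, -0.4, -0.1]
gripper_width: -0.1
grip_force: 0.0
```

```bash
python3 - <<'E'
from h import *
c=calibration("wrist");s=sense();p,d=capture("wrist");save("w1",p);np.savez("w1.npz",p=p,d=d)
print(s["ee_pos"],s["tcp_rot"]);keys(p,c)
E
```

```text
[619.27668848 -57.45620034 192.92827384] [-3.14065787  0.00497171  0.32130181]
blue [307.2 234.4] [ 288  214   39   41 1237] [623.6 -51.5  74. ]
yellow [498.1  13.3] [ 426    0  143   34 3702] [ 791.3 -117.8   74. ]
green [473.  233.7] [ 452  214   43   40 1346] [ 661.4 -163.2   74. ]
```

View pics/w1.png

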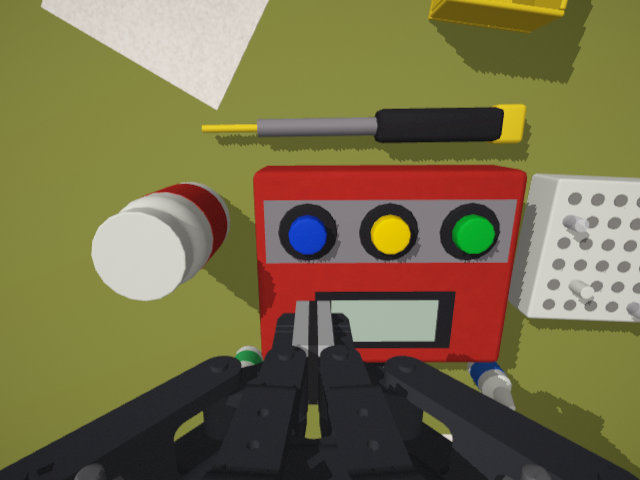

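Close up, blue at (307,234) falls at (623.6,-51.5) and green at (473,234) falls at (661.4,-163.2), which fits the earlier measurement. I'll centre on blue and descend to just above it.

Request:
arm_command(deltas=[{"x": 0.1, "y": -0.07, "z": 0.4, "yaw": 0, "fingers": 0}, {"x": 0, "y": 0, "z": 0.6, "yaw": 0, "fingers": 0}, {"x": 0, "y": 0, "z": 0.5, "yaw": 0, "fingers": 0}, {"x": 0, "y": 0, "z": 0.3, "yaw": 0, "fingers": 0}, {"x": 0, "y": 0, "z": 0, "yaw": 0, "fingers": 0}])

```text
time_s: 2.9
ee_pos: [625.0, -51.1, 86.6]
tcp_rot: [-3.141, 0.002, 0.321]
ft_force: [-0.3, -0.8, -0.3]
gripper_width: -0.2
grip_force: 0.0
```

Request:
arm_command(deltas=[{"x": 0, "y": 0, "z": 0.15, "yaw": 0, "fingers": 0}, {"x": 0, "y": 0, "z": 0.1, "yaw": 0, "fingers": 0}, {"x": 0, "y": 0, "z": 0.06, "yaw": 0, "fingers": 0}, {"x": 0, "y": 0, "z": 0, "yaw": 0, "fingers": 0}])

```text
time_s: 3.4
ee_pos: [626.3, -50.3, 69.3]
tcp_rot: [3.141, -0.001, 0.322]
ft_force: [-0.4, -0.2, 4.6]
gripper_width: -0.2
grip_force: 2.1
```

Request:
arm_command(deltas=[{"x": 0, "y": 0, "z": 0.03, "yaw": 0, "fingers": 0}, {"x": 0, "y": 0, "z": 0.02, "yaw": 0, "fingers": 0}, {"x": 0, "y": 0, "z": 0, "yaw": 0, "fingers": 0}])

```text
time_s: 3.78
ee_pos: [626.4, -50.4, 67.9]
tcp_rot: [3.14, -0.001, 0.322]
ft_force: [-4.5, 0.1, 15.7]
gripper_width: -0.1
grip_force: 7.7
```

Blue bottomed out: the force rose to 15.7 N with the TCP at 68 mm. Next I lift and go in front of the tray.

Request:
arm_command(deltas=[{"x": 0, "y": 0, "z": -0.3, "yaw": 0, "fingers": 0}, {"x": 0, "y": 0, "z": -0.7, "yaw": 0, "fingers": 0}, {"x": -0.3, "y": 0.1, "z": -0.2, "yaw": 0, "fingers": 0}, {"x": -0.7, "y": 0.2, "z": 0, "yaw": 0, "fingers": 0}, {"x": -0.7, "y": 0.2, "z": 0, "yaw": 0, "fingers": 0}, {"x": -0.7, "y": 0.2, "z": 0, "yaw": 0, "fingers": 0}, {"x": -0.6, "y": 0.2, "z": 0, "yaw": 0, "fingers": 0}, {"x": -0.25, "y": 0.1, "z": 0, "yaw": 0, "fingers": 0}, {"x": 0, "y": 0, "z": 0, "yaw": 0, "fingers": 0}])

```text
time_s: 4.9
ee_pos: [459.0, -169.5, 137.6]
tcp_rot: [-3.141, 0.0, 0.321]
ft_force: [-0.2, 1.1, -0.2]
gripper_width: -0.1
grip_force: 0.0
```

```bash
python3 - <<'E'
from h import *
c=calibration("wrist");s=sense();p,d=capture("wrist");save("w2",p);np.savez("w2.npz",p=p,d=d)
print(s["ee_pos"],s["tcp_rot"])
E
```

```text
[ 459.02663564 -169.49620186  137.5726658 ] [-3.14149278e+00  3.52242629e-04  3.20550699e-01]
```

View pics/w2.png

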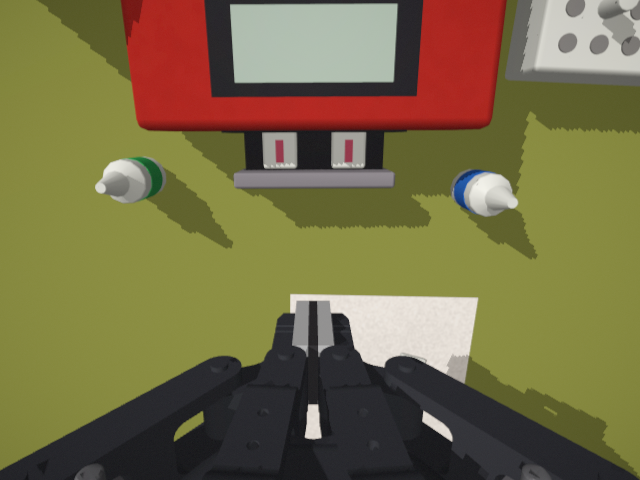

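The plate, at (235–393, 170–187), is centred ahead of the fingers at u=313. The droppers, at (130,180) and (485,192), stand clear on both sides. I'll descend and then push.

Request:
arm_command(deltas=[{"x": 0, "y": 0, "z": 0.4, "yaw": 0, "fingers": 0}, {"x": 0, "y": 0, "z": 0.7, "yaw": 0, "fingers": 0}, {"x": 0, "y": 0, "z": 0.5, "yaw": 0, "fingers": 0}, {"x": 0, "y": 0, "z": 0.24, "yaw": 0, "fingers": 0}, {"x": 0.15, "y": 0, "z": 0, "yaw": 0, "fingers": 0}, {"x": 0.2, "y": 0, "z": 0, "yaw": 0, "fingers": 0}, {"x": 0.12, "y": 0, "z": 0, "yaw": 0, "fingers": 0}, {"x": 0.1, "y": 0, "z": 0, "yaw": 0, "fingers": 0}, {"x": 0.1, "y": 0, "z": 0, "yaw": 0, "fingers": 0}, {"x": 0, "y": 0, "z": 0, "yaw": 0, "fingers": 0}])

```text
time_s: 6.2
ee_pos: [498.5, -156.1, 27.4]
tcp_rot: [3.141, -0.001, 0.323]
ft_force: [-0.5, -0.2, 0.2]
gripper_width: -0.0
grip_force: 0.3
```

Request:
arm_command(deltas=[{"x": 0.08, "y": 0, "z": 0, "yaw": 0, "fingers": 0}, {"x": 0.08, "y": 0, "z": 0, "yaw": 0, "fingers": 0}, {"x": 0.05, "y": 0, "z": 0, "yaw": 0, "fingers": 0}])

```text
time_s: 6.58
ee_pos: [509.9, -152.1, 27.2]
tcp_rot: [-3.142, 0.0, 0.322]
ft_force: [-2.5, -0.6, 2.0]
gripper_width: 0.1
grip_force: 1.6
```

Request:
arm_command(deltas=[{"x": 0.05, "y": 0, "z": 0, "yaw": 0, "fingers": 0}, {"x": 0.04, "y": 0, "z": 0, "yaw": 0, "fingers": 0}, {"x": 0, "y": 0, "z": 0, "yaw": 0, "fingers": 0}])

```text
time_s: 6.95
ee_pos: [511.8, -151.5, 27.0]
tcp_rot: [-3.14, 0.006, 0.321]
ft_force: [-10.5, -2.8, 8.5]
gripper_width: -0.0
grip_force: 5.3
```

Request:
arm_command(deltas=[{"x": 0.05, "y": 0, "z": 0, "yaw": 0, "fingers": 0}, {"x": 0, "y": 0, "z": 0, "yaw": 0, "fingers": 0}])

```text
time_s: 7.2
ee_pos: [511.8, -151.4, 26.7]
tcp_rot: [-3.139, 0.012, 0.32]
ft_force: [-16.6, -4.2, 13.6]
gripper_width: 0.1
grip_force: 8.6
```

The tray is on its hard stop: 17 N with no further motion. I'll back straight off, lift and look.

Request:
arm_command(deltas=[{"x": -0.3, "y": 0, "z": 0, "yaw": 0, "fingers": 0}, {"x": -0.6, "y": 0, "z": 0, "yaw": 0, "fingers": 0}, {"x": -0.1, "y": 0, "z": -0.4, "yaw": 0, "fingers": 0}, {"x": 0, "y": 0, "z": -0.8, "yaw": 0, "fingers": 0}, {"x": 0, "y": 0, "z": -0.65, "yaw": 0, "fingers": 0}, {"x": 0, "y": 0, "z": 0, "yaw": 0, "fingers": 0}])

```text
time_s: 7.95
ee_pos: [463.8, -168.9, 141.4]
tcp_rot: [3.137, -0.007, 0.323]
ft_force: [0.3, 0.3, -0.6]
gripper_width: -0.3
grip_force: 0.0
```

```bash
python3 - <<'E'
from h import *
c=calibration("wrist");s=sense();p,d=capture("wrist");save("w3",p)
print(s["ee_pos"],s["tcp_rot"])
E
```

```text
[ 463.81749412 -168.92550861  141.42920616] [ 3.13663193 -0.00734589  0.32291862]
```

View pics/w3.png

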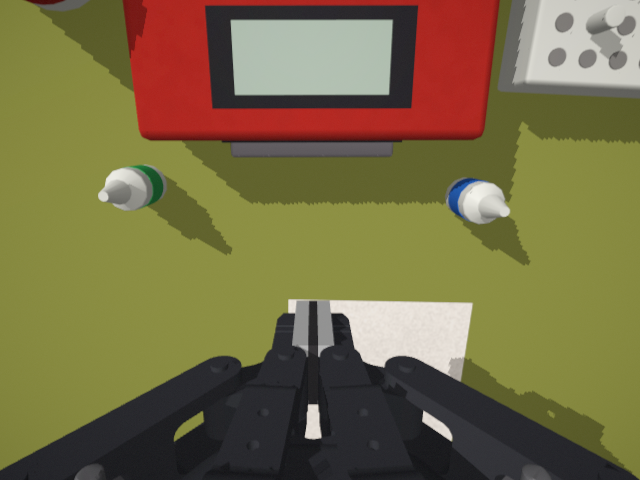

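The plate, at (232–393, 142–157), now sits against the housing and the droppers have not moved. Next I go above green.

Request:
arm_command(deltas=[{"x": 0.3, "y": 0.09, "z": 0, "yaw": 0, "fingers": 0}, {"x": 0.7, "y": 0.21, "z": 0, "yaw": 0, "fingers": 0}, {"x": 0.7, "y": 0.22, "z": 0, "yaw": 0, "fingers": 0}, {"x": 0.7, "y": 0.22, "z": 0, "yaw": 0, "fingers": 0}, {"x": 0.5, "y": 0.15, "z": 0, "yaw": 0, "fingers": 0}, {"x": 0.26, "y": 0.08, "z": 0, "yaw": 0, "fingers": 0}, {"x": 0, "y": 0, "z": 0, "yaw": 0, "fingers": 0}])

```text
time_s: 8.88
ee_pos: [659.2, -162.6, 135.9]
tcp_rot: [-3.14, 0.001, 0.324]
ft_force: [-0.1, 0.4, 0.1]
gripper_width: -0.2
grip_force: 0.0
```

```bash
python3 - <<'E'
from h import *
c=calibration("wrist");s=sense();p,d=capture("wrist");save("w4",p)
print(s["ee_pos"],s["tcp_rot"]);keys(p,c,(100,100,500,330))
E
```

```text
[ 659.23933724 -162.59078324  135.90789498] [-3.13988235e+00  1.32838946e-03  3.23721270e-01]
blue [118.2 267. ] [ 100  242   42   50 1724] [625.5 -56.   74. ]
yellow [216.5 267. ] [ 191  242   51   50 1962] [ 643.5 -109.4   74. ]
green [319. 267.] [ 295  242   49   50 1886] [ 662.2 -164.9   74. ]
```

View pics/w4.png

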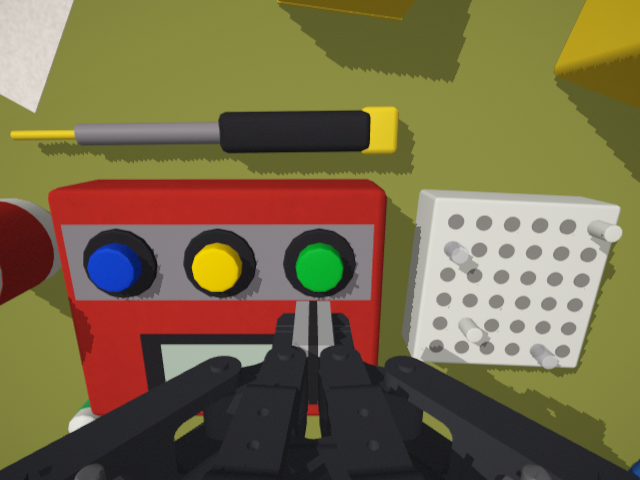

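Green, at (319,267), falls at (662,-165), 3 mm from the fingertips' axis, and blue is back up. I'll correct by that and press.

Request:
arm_command(deltas=[{"x": 0.03, "y": 0.04, "z": 0.3, "yaw": 0, "fingers": 0}, {"x": 0, "y": 0, "z": 0.4, "yaw": 0, "fingers": 0}, {"x": 0, "y": 0, "z": 0.2, "yaw": 0, "fingers": 0}, {"x": 0, "y": 0, "z": 0.12, "yaw": 0, "fingers": 0}, {"x": 0, "y": 0, "z": 0.1, "yaw": 0, "fingers": 0}, {"x": 0, "y": 0, "z": 0, "yaw": 0, "fingers": 0}])

```text
time_s: 9.68
ee_pos: [661.4, -165.4, 71.4]
tcp_rot: [3.142, 0.0, 0.322]
ft_force: [-2.1, 0.2, 2.7]
gripper_width: 0.1
grip_force: 1.5
```

Request:
arm_command(deltas=[{"x": 0, "y": 0, "z": 0.05, "yaw": 0, "fingers": 0}, {"x": 0, "y": 0, "z": 0.04, "yaw": 0, "fingers": 0}, {"x": 0, "y": 0, "z": 0, "yaw": 0, "fingers": 0}])

```text
time_s: 10.05
ee_pos: [661.9, -165.5, 68.0]
tcp_rot: [3.141, -0.0, 0.322]
ft_force: [-5.6, 0.7, 13.6]
gripper_width: -0.1
grip_force: 6.9
```

Green bottomed out: 13.6 N with the TCP at 68 mm. Now I lift clear.

Request:
arm_command(deltas=[{"x": 0, "y": 0, "z": -0.3, "yaw": 0, "fingers": 0}, {"x": 0, "y": 0, "z": -0.7, "yaw": 0, "fingers": 0}, {"x": 0, "y": 0, "z": -0.7, "yaw": 0, "fingers": 0}, {"x": 0, "y": 0, "z": -0.3, "yaw": 0, "fingers": 0}, {"x": -0.3, "y": 0, "z": 0, "yaw": 0, "fingers": 0}, {"x": -0.6, "y": 0, "z": 0, "yaw": 0, "fingers": 0}, {"x": -0.6, "y": 0, "z": 0, "yaw": 0, "fingers": 0}, {"x": -0.6, "y": 0, "z": 0, "yaw": 0, "fingers": 0}, {"x": -0.3, "y": 0, "z": 0, "yaw": 0, "fingers": 0}, {"x": 0, "y": 0, "z": 0, "yaw": 0, "fingers": 0}])

```text
time_s: 11.3
ee_pos: [524.6, -211.5, 185.7]
tcp_rot: [3.141, -0.0, 0.321]
ft_force: [-0.7, 0.3, 0.4]
gripper_width: 0.1
grip_force: 0.0
```

```bash
python3 - <<'E'
from h import *
p,d=capture("scene");save("s1",p)
E
```

```text
(no output)
```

View pics/s1.png

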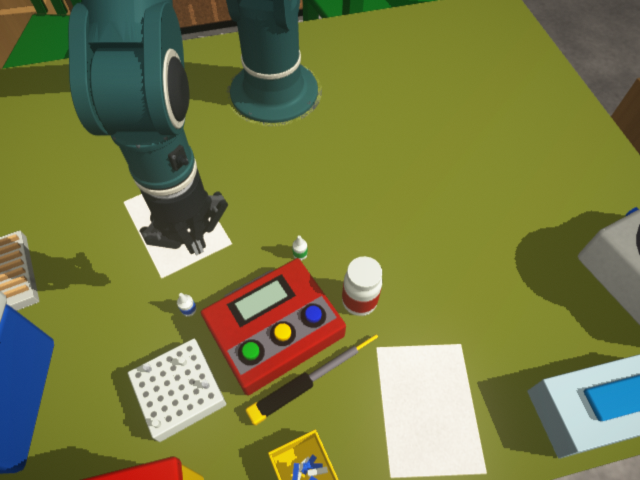

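The keys are up at (250,351), (282,332) and (313,313), and the tray is home. The droppers, canister, tube box and pipette stand where they were, and the arm is clear.

```bash
python3 -c "
from workcell import *
print(hand_in())"
```

```text
the job is handed in; nothing more can be done
None
```

I pressed blue fully down, pushed the tray home, then pressed green fully down; both keys came back up, yellow was never pressed, nothing else was touched, and the job was handed in at about 11 s.

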